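Hang a coated baffle panel and hold a coating gauge on its ring

ROBOT

A 7-joint arm with a two-finger parallel gripper is mounted at the origin on a cart in front of the work surface, level with it; the furniture and walls round the work are solid. World frame = base frame: x ahead of the robot, y to its left, z up, the work surface at z = 0. Lengths are in m, angles in rad, forces in N, time in s.
With the tool pointing down it reaches from about 0.4 to 0.85 m from the base axis. Payload 4.5 kg.
Tool frame: the origin (TCP) lies where the fingers leave the gripper's body, on its centre line; the fingertips stand 64 mm ahead of it and the grasp point (between the pads) lies 45 mm ahead of it; z points along the fingers, y is the line along which they close (so a half turn about z gives the same grasp; the last joint's range is limited). The gripper opens to 88 mm and grips with 3 to 60 N. Pads are 18 mm wide; open, the fingers measure 123 mm over their backs; the gripper's body (75 mm by 187 mm) begins 45 mm behind the grasp point.
Start: joints at [-1.104, 0.689, -0.195, 1.565, 0.157, 0.902, -0.215], TCP at [0.262, 0.567, 0.303] pointing down, gripper open.
Joint ranges: [-3.01, 3.01], [-0.46, 2.08], [-1.47, 1.51], [0.13, 2.56], [-1, 4.14], [0.04, 2.09], [-2.66, 2.66]. Speed limits (rad/s): [2.57, 2.57, 3.14, 3.14, 3.14, 3.14, 3.14].

INTERFACE

Orientations are given as a unit quaternion [x, y, z, w].
In Python, from plant import r gives the robot as it stands.
- The arm moves only by the tool play_rows, never from a script. Its arguments are lists of equal length, an entry for each row: "translation": the shift along the tool's x, y, z in m, a list of three; "delta_rot": the turn, a rotation vector about the tool's x, y, z in degrees, a list of three; "grip": the opening, from -1 (shut) to 1 (fully open). In form: {"translation": [[x, y, z], ...], "delta_rot": [[rx, ry, rz], ...], "grip": [grip, ...]}. A call has 1 to 20 rows; each row shifts and turns the commanded pose from where the row before left it, along the tool's axes as they then stand; what a row does not reach is not made up. A row lasts 1/8 s, in which the tool goes at most 62.5 mm and 10.7 degrees, less where a joint would pass 70% of its speed; a pose out of reach is approached as far as the arm can. A call with a gripper value outside its range is refused whole. The fingers move at their own pace and stop on an object; "squeeze" is the grip in N (left out, the last holds). Time passes only in rows, so rows that do not move let the fingers close. It gives the time, the measured TCP pose, the force, the opening and the grip force at its end, in the units of the state.
- r.get_state(): the state, without advancing time (a new reading comes with each control period).
- r.snapshot(name): name is "scene" or "top"; returns the picture (420x560x3 uint8, blue, green, red); there is no depth.
- r.get_calibration(name): a dict with "intrinsics" (3x3 intrinsics, pixels), "eye" and "rotation" of the camera in the world. Camera axes: x right, y up, looking along -z (the intrinsics and any distortion apply to the point x, -y, -z); pixel columns grow to the right and rows downward; lengths in m; the calibration is good to about 2 mm. A picture is of the moment at which its call begins. get_calibration takes no time and is no camera call.
- r.finish_job(): hands the job in; it is judged then, once.
Trained networks look in the newest picture that a camera, given by its name, has taken for a name from the list of things; names that differ only in an ending like _2 or _b are one class to them, and where a whole thing is asked for, a point or a joint stands for the part that bears it (a point fixed in the world has none). Each returns a list of dicts, best first, with "confidence" (0 to 1); they miss things now and then, are a little off and sometimes report something else, mostly with a low value. They report only what shows in the picture. A call takes as long as a camera call. They do not tell look-alikes from the thing itself.
- r.look_for(camera, target): "point" ([x, y, z] in m, in world coordinates, good to about 4 mm: the middle of the surface that is visible of it).
- r.silhouettes(camera, target): "pixels" (420x560 bool, what is visible of it).
The state is a dict: "clock": time; "q": joint angles; "qd": joint speeds; "joint_torque": joint torques, N m; "tool_pos": TCP position; "eef_rot": TCP orientation; "contact_force": force on the tool from outside, world axes, zero at the start; "moment": the same for the moment, N m; "opening": opening from 0.0 (shut) to 1.0 (fully open); "finger_force": force on a finger pad.
Only numpy, scipy, OpenCV 4.12 (cv2) and the standard library are available. Lean on these libraries where they do the work, as an engineer would, in place of code of your own. Each camera call takes 0.05 s, during which the arm holds its last target. There are 200 camera calls.

TASK

Hang the black baffle panel on the sloping stand: hook its folded strip over the stand's steel bar so that the panel lies flat on the bed, and let go of it. Then lift the coating gauge out of its holder and hold it square to the panel with its tip inside the painted ring, pressed gently so that the spring sleeve is partly pushed in but not to its stop. Finish while still holding the gauge there, and leave everything else on the table where it is.

Things in the scene. Friction and masses are not known exactly. Their poses are not given: they have to be found in the camera images.
- panel: Loose black sheet panel, 0.12 kg, face up on the table. Origin: centre of plate underside; z out of its face, x to the hook strip. Plate x -50..53, y -30..30, z 0..3 mm. Hook strip (y -20..20) is an inverted channel, open below: front wall x 50..53, top z 15..18, rear lip x 69..72 down to z 5; 22 mm wide outside (pinch it across x from above), 16 mm inside. Centre of mass near x +16 mm.
- ring_mark (a point): Centre of the thin white painted ring on the panel's face (inner diameter 24 mm, outer 28 mm), at x -15, y +8, z +3 mm in the panel's frame. Axes as the panel's: z out of the face.
- bed: Sloping bed of the aluminium stand, which is bolted down. Origin: on the bed's face, 55 mm above the table; z out of the face, 25 degrees from vertical towards the low end (roughly to the robot); x up the slope; y along the bar. Face x -52..54, y -26..26 mm. Two ears (inner faces y -38 and 38, x 41..69, top z 16.5 mm) carry the bar; open space behind the bar.
- bar_mid (a point): Middle of the stand's horizontal steel bar, 8 mm diameter, along the bed's y, at x 62, z 9 mm in the bed's frame. With the panel hung, the bar is inside the hook channel (bar centre at x 57..65, z 9 mm of the panel's frame) and the plate lies flat on the bed, the two origins within about 5 mm along x. Axes as the bed's.
- holder: Fixed dark steel upright cup that holds the gauge: foot 68 mm diameter; rim 38 mm outer, 22 mm inner diameter, 52 mm above the table. Origin: centre of its underside. Beside the work, right of y = -0.43 m (x over 0.37), stands a big blue instrument 206 mm high with a lid handle up to 252 mm near x 0.43, y -0.48..-0.63: the gripper may start low above it, so rise first.
- gauge: Loose grey and black pen-type coating gauge, 0.11 kg, upright in the holder, its shoulder on the rim. Origin: on its axis at the sleeve's end when fully out (7 mm above the table in the holder); z along its axis to the top. Sleeve 13 mm diameter z 0..12, neck 18 mm z 12..45, grip body 24 (x) by 28 (y) mm z 45..130, dark display on its -x face. Lift 50 mm to clear the holder.
- gauge_tip (a point): Centre of the flat 13 mm end of the gauge's spring sleeve; it moves with the sleeve. Axes as the gauge's: z from the tip to the top.
- sleeve (a joint): How far the gauge's spring sleeve is pushed in, m: 0 = fully out, 0.010 = at its stop. About 1.8 N starts it moving, about 3.5 N holds it half way in, 5.3 N brings it to the stop.
- lens_post: Bystander: lens in a round mount on a short post, 48x38x112 mm, upright, loose. Origin: centre of its underside.
- mirror_post: Bystander: square mirror mount on a short post, 49x44x114 mm, upright, loose. Origin: centre of its underside.
- iris_post: Bystander: iris diaphragm on a short post, 48x41x124 mm, upright, loose. Origin: centre of its underside.
- power_meter: Bystander: hand-held grey power meter with keys lying on its back, 150x68x30 mm, loose. Origin: centre of its underside.
- filter_box_0: Bystander: flat square filter box, 50x50x21 mm, loose. Origin: centre of its underside.
- tissue_pack: Bystander: thin flat pack of lens tissue, 73x101x10 mm, loose. Origin: centre of its underside.
- tape_roll: Bystander: roll of tape lying flat, 69 mm diameter, 19 mm high, loose. Origin: centre of its underside.
Not all that is in view belongs to the job. There is more than one size of the gauge; the job needs the smaller.

How it is judged:
By the outcome, as a careful person would: the job done as asked, in the order asked, and still so for the second after the job is handed in, while the arm keeps its last pose, push and grip.
It also fails if it takes over 61 s, if anything falls off the work surface, if the arm or the gripper's body presses on something with over 40 N, if the wrist force passes 120 N, or if a joint passes its speed limit or range.

## Working session

There is one attempt and no reset: what is moved stays moved. The work goes in short steps, Python scripts to look and compute and a tool call to move; the robot and the scene stay as the last step left them, time stands still between calls to the robot, and variables do not carry over. Pictures are saved under pics/ and viewed, at most 10 in all, crops included, and the job is handed in when it is done.

Besides the shell and the picture viewer there is one more tool, called after "Emit:" by a JSON object that holds its "method" and its "body", one argument or row to a line. play_rows: Moves the arm, as the interface text tells. Its arguments: {"type":"object","properties":{"translation":{"type":"array","items":{"type":"array","items":{"type":"number"}}},"delta_rot":{"type":"array","items":{"type":"array","items":{"type":"number"}}},"grip":{"type":"array","items":{"type":"number"}},"squeeze":{"type":"number"}},"required":["translation","delta_rot","grip"]}

```bash
ls; mkdir -p pics
python3 - <<'E'
from plant import r
import cv2, numpy as np
s=r.get_state(); print({k:np.round(v,3) for k,v in s.items()})
for c in ["scene","top"]:
    cv2.imwrite(f"pics/{c}0.png",r.snapshot(c))
    k=r.get_calibration(c); print(c,k)
    for t in ["panel","ring_mark","bed","bar_mid","holder","gauge","gauge_tip"]:
        print(t,[(np.round(d["point"],3),round(d["confidence"],2)) for d in r.look_for(c,t)])
E
```

```text
pics
{'clock': np.float64(0.0), 'q': array([-1.104,  0.69 , -0.195,  1.566,  0.157,  0.902, -0.215]), 'qd': array([ 0.   , -0.002, -0.002, -0.   , -0.   ,  0.   , -0.002]), 'joint_torque': array([-0.0000e+00, -5.2757e+01, -1.2670e+00, -1.5344e+01, -5.3000e-02,
        6.0000e-03,  0.0000e+00]), 'tool_pos': array([0.262, 0.567, 0.302]), 'eef_rot': array([ 0.215,  0.977, -0.001, -0.   ]), 'contact_force': array([-0.014,  0.254,  0.113]), 'moment': array([-0.023, -0.025,  0.051]), 'finger_force': np.float64(0.0), 'opening': np.float64(1.003)}
scene {'intrinsics': array([[488.99253554,   0.        , 275.22361274],
       [  0.        , 488.99253554, 202.3248972 ],
       [  0.        ,   0.        ,   1.        ]]), 'eye': array([-0.01950048, -0.75618522,  0.92984457]), 'rotation': array([ 0.39118047, -0.13523412, -0.3018498 ,  0.85882261])}
panel [(array([0.503, 0.22 , 0.004]), 0.71), (array([0.767, 0.167, 0.045]), 0.63)]
ring_mark [(array([0.499, 0.219, 0.004]), 0.93)]
bed [(array([ 0.668, -0.028,  0.064]), 0.79)]
bar_mid [(array([ 0.666, -0.026,  0.062]), 0.97)]
holder [(array([ 0.484, -0.29 ,  0.014]), 0.75)]
gauge [(array([ 0.63 , -0.21 ,  0.117]), 0.8), (array([ 0.495, -0.281,  0.104]), 0.79)]
gauge_tip []
top {'intrinsics': array([[473.06521715,   0.        , 277.88776949],
       [  0.        , 473.06521715, 212.14990645],
       [  0.        ,   0.        ,   1.        ]]), 'eye': array([0.33809558, 0.01550403, 1.25339829]), 'rotation': array([-0.06349246,  0.07619522,  0.70778639, -0.69942935])}
panel [(array([0.5  , 0.221, 0.005]), 0.94)]
ring_mark [(array([0.497, 0.221, 0.003]), 0.69)]
bed [(array([ 0.666, -0.025,  0.059]), 0.87)]
bar_mid [(array([ 0.662, -0.023,  0.063]), 0.89), (array([ 0.681, -0.336,  0.028]), 0.46)]
holder [(array([ 0.49 , -0.263,  0.017]), 0.83), (array([0.499, 0.217, 0.003]), 0.32)]
gauge [(array([ 0.627, -0.193,  0.17 ]), 0.96), (array([0.426, 0.024, 0.023]), 0.47)]
gauge_tip []
```

```bash
python3 -c "
import cv2
for c in ['scene','top']:
    cv2.imwrite(f'pics/{c}0b.png',cv2.resize(cv2.imread(f'pics/{c}0.png'),(800,600),interpolation=cv2.INTER_CUBIC))"
```

```text
(no output)
```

View pics/scene0b.png

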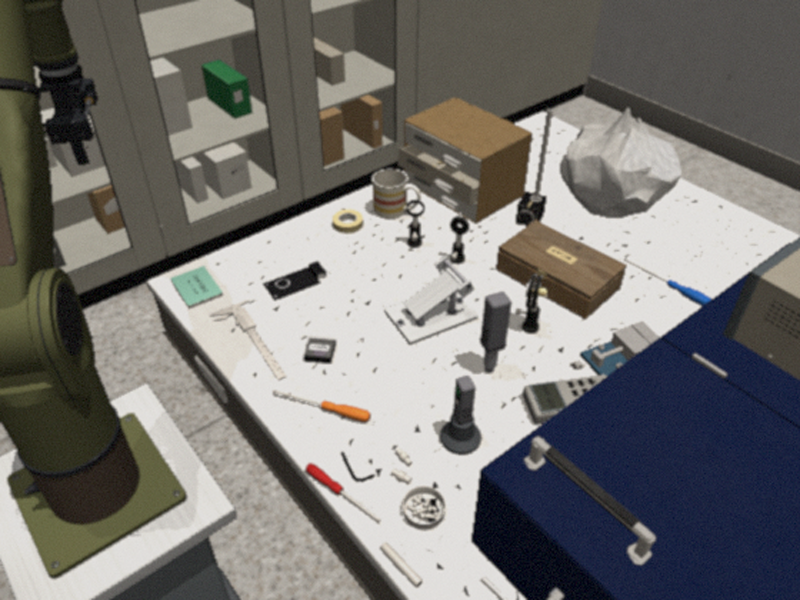

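View pics/top0b.png

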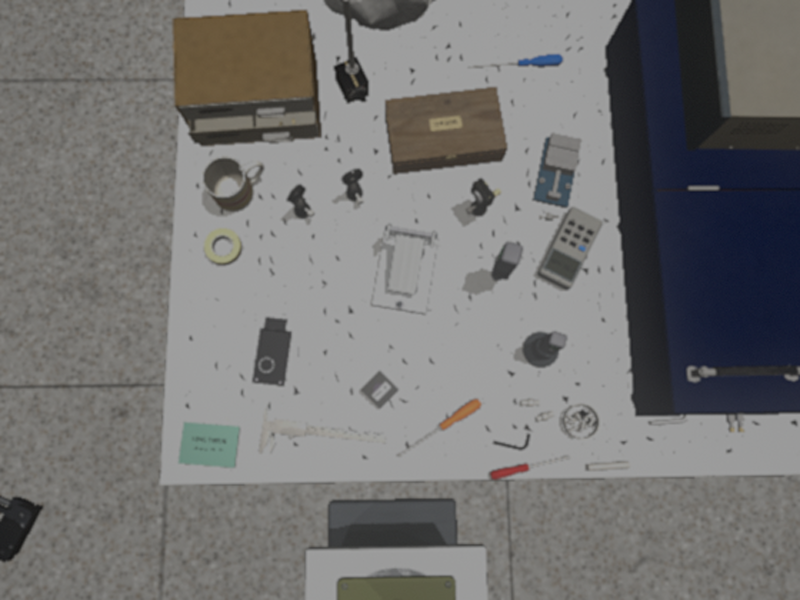

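The panel lies at top-view pixel (272,350), ring toward the robot and strip away from it. The stand is at (405,265). The small gauge stands in its holder at (545,345), and the larger look-alike at (507,260). Next I'll take the silhouettes for pose fitting.

```bash
cat > h.py <<'E'
import numpy as np, cv2
from scipy.spatial.transform import Rotation as R
from plant import r
def cal(c):
    k=r.get_calibration(c); return k["intrinsics"],k["eye"],R.from_quat(k["rotation"]).as_matrix()
CAL={c:cal(c) for c in ("scene","top")}
def proj(c,P):
    K,e,M=CAL[c]; p=(np.atleast_2d(P)-e)@M; p=p*[1,-1,-1]; u=p@K.T
    return u[:,:2]/u[:,2:]
def ray(c,uv):
    K,e,M=CAL[c]; d=np.linalg.inv(K)@[*uv,1]; return e,M@(d*[1,-1,-1])
def onz(c,uv,z):
    e,d=ray(c,uv); return e+d*(z-e[2])/d[2]
E
python3 - <<'E'
from h import *
im={};rows=[]
ctr={"panel":(.5,.22,0),"bed":(.666,-.025,.05),"gauge":(.49,-.27,.07)}
S={}
for c in ("scene","top"):
    im[c]=r.snapshot(c); row=[]
    np.save(f"{c}.npy",im[c])
    for t in ("panel","bed","gauge","holder"):
        for i,d in enumerate(r.silhouettes(c,t)):
            m=d["pixels"]; ys,xs=np.nonzero(m); print(c,t,i,round(d["confidence"],2),m.sum(),xs.min(),xs.max(),ys.min(),ys.max()); S[f"{c}_{t}_{i}"]=m
    for t,p in ctr.items():
        u=proj(c,p)[0].astype(int); x0,y0=u-33
        cr=im[c][y0:y0+66,x0:x0+66]; row.append(cv2.resize(cr,(264,264),interpolation=cv2.INTER_CUBIC)); print(c,t,x0,y0)
    rows.append(np.hstack(row))
np.savez("sil.npz",**S)
cv2.imwrite("pics/crops.png",np.vstack(rows))
E
```

```text
scene panel 0 0.6 627 184 227 183 209
scene panel 1 0.6 286 233 253 147 163
scene bed 0 0.69 589 121 154 188 214
scene bed 1 0.57 858 284 332 180 223
scene gauge 0 0.89 873 336 357 205 262
scene gauge 1 0.79 438 317 332 263 296
scene holder 0 0.77 635 308 337 291 319
scene panel 173 164
scene bed 272 171
scene gauge 286 253
top panel 0 0.63 983 177 203 223 270
top bed 0 0.78 996 269 304 157 205
top gauge 0 0.77 373 344 364 170 196
top gauge 1 0.68 206 378 396 232 246
top holder 0 0.88 331 367 388 233 257
top panel 159 212
top bed 250 146
top gauge 349 211
```

View pics/crops.png

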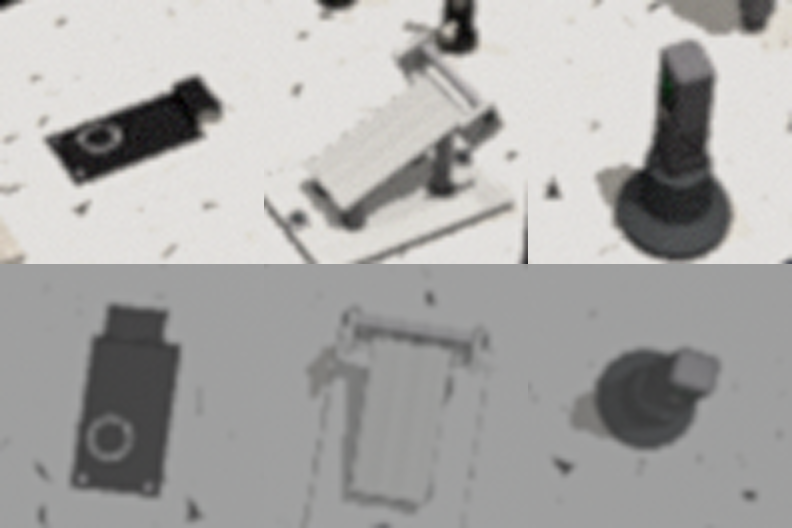

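```bash
cat >> h.py <<'E'
from scipy.optimize import minimize, least_squares
SS=8
def fill(c,polys,shape=(420,560),box=None):
    x0,y0,w,h=box; m=np.zeros((h*SS,w*SS),np.uint8)
    for P in polys:
        u=cv2.convexHull(((proj(c,P)+.5-[x0,y0])*SS*16).astype(np.int32))
        cv2.fillConvexPoly(m,u,1,shift=4)
    return cv2.resize(m.astype(np.float32),(w,h),interpolation=cv2.INTER_AREA)
def boxp(x,y,z): return np.array([[a,b,c] for a in x for b in y for c in z])/1000
PANEL=[boxp((-50,53),(-30,30),(0,3)),boxp((50,53),(-20,20),(0,18)),boxp((50,72),(-20,20),(15,18)),boxp((69,72),(-20,20),(5,18))]
def planar(p,polys): 
    M=R.from_euler("z",p[2]).as_matrix(); return [q@M.T+[p[0],p[1],0] for q in polys]
def bedpose(p): # x,y,yaw -> M,t
    return R.from_euler("zy",[p[2],-25],degrees=False).as_matrix() if 0 else R.from_euler("z",p[2]).as_matrix()@R.from_euler("y",-np.deg2rad(25)).as_matrix(), np.array([p[0],p[1],.055])
BEDC=np.array([[54,26,0],[54,-26,0],[-52,-26,0],[-52,26,0]])/1e3
E
python3 - <<'E'
from h import *
S=np.load("sil.npz")
im={c:np.load(c+".npy") for c in ("scene","top")}
def soft(c,box):
    x,y,w,h=box; g=cv2.cvtColor(im[c][y:y+h,x:x+w],cv2.COLOR_BGR2GRAY).astype(float)
    bg=np.percentile(g,70); fg=np.percentile(g,8); return np.clip((bg-g)/(bg-fg),0,1)
B={"scene":(180,178,50,36),"top":(172,218,36,58)}
T={c:soft(c,B[c]) for c in B}
def cost(p,cs): 
    return sum(((fill(c,planar(p,PANEL),box=B[c])-T[c])**2).sum() for c in cs)
for cs in (("top",),("scene",),("top","scene")):
    best=min((minimize(cost,[.5+dx,.22,y],args=(cs,),method="Nelder-Mead",options=dict(initial_simplex=np.array([[.5+dx,.22,y],[.51+dx,.22,y],[.5+dx,.23,y],[.5+dx,.22,y+.1]]),xatol=1e-5,fatol=1e-3)) for dx in(-.01,.01) for y in (-.1,0)),key=lambda s:s.fun)
    print("panel",cs,np.round(best.x,4),best.fun)
# bed
tp=np.array([[277,164.5],[296.5,166.25],[291.5,207],[270.5,203.75]]); sc=np.array([[293.5,224],[283,216.5]])
def res(p):
    M,t=bedpose(p); P=BEDC@M.T+t
    return np.r_[(proj("top",P)-tp).ravel(),(proj("scene",P[2:])-sc).ravel()]
s=least_squares(res,[.66,-.03,-.1]); print("bed",s.x,np.round(res(s.x),1))
bed=s.x
pb=best.x
# gauge: silhouettes prism fit x,y,yaw ; body z 52..137
G=[boxp((-12,12),(-14,14),(52,137))]
def cg(p,cs):
    return sum(((fill(c,planar(p,G),box=BG[c])-TG[c])**2).sum() for c in cs)
BG={"scene":(308,255,32,50),"top":(370,225,34,30)}
TG={c:S[c+"_gauge_1"][BG[c][1]:BG[c][1]+BG[c][3],BG[c][0]:BG[c][0]+BG[c][2]].astype(float) for c in BG}
for cs in (("top",),("scene",),("top","scene")):
    L=[minimize(cg,[.485,-.27,y],args=(cs,),method="Nelder-Mead",options=dict(initial_simplex=np.array([[.485,-.27,y],[.495,-.27,y],[.485,-.28,y],[.485,-.27,y+.3]]))) for y in np.deg2rad([-60,-30,0,30,60,90])]
    L.sort(key=lambda s:s.fun); print("gauge",cs,[(np.round(s.x,4),round(s.fun,1)) for s in L[:3]])
# foot circle
ys,xs=np.nonzero(S["top_holder_0"]|S["top_gauge_1"]); print("foot",onz("top",(378.75,244.5),.005),"top",onz("top",(390.5,236.75),.137))
rows=[]
for c in ("scene","top"):
    row=[]
    for ctr in ((.5,.22,0),(.67,-.025,.05),(.485,-.275,.07)):
        u=proj(c,ctr)[0].astype(int)-22; f=6
        cr=cv2.resize(im[c][u[1]:u[1]+44,u[0]:u[0]+44],(264,264),interpolation=cv2.INTER_CUBIC)
        cr=cv2.normalize(cr,None,0,255,cv2.NORM_MINMAX)
        def ln(P,col,cl=True): cv2.polylines(cr,[((proj(c,P)+.5-u)*f).astype(np.int32)],cl,col,1)
        M,t=bedpose(bed); ln(BEDC@M.T+t,(0,0,255)); ln(np.array([[62,-38,9],[62,38,9]])/1e3@M.T+t,(0,255,0),False)
        for q in planar(pb,PANEL[:1]+PANEL[2:3]):ln(q[[1,3,7,5]],(0,0,255))
        q=planar(L[0].x,G)[0]; ln(q[[1,3,7,5]],(0,0,255)); ln(q[[0,2,6,4]],(0,255,0))
        row.append(cr)
    rows.append(np.hstack(row))
cv2.imwrite("pics/fit.png",np.vstack(rows))
np.savez("fit.npz",panel=pb,bed=bed,gauge=L[0].x)
E
```

```text
panel ('top',) [ 0.4895  0.2258 -0.1232] 30.92280123668828
panel ('scene',) [ 0.4901  0.2239 -0.1375] 28.067335835003647
panel ('top', 'scene') [ 0.4899  0.2254 -0.1261] 63.972901586752755
bed [ 0.64874743 -0.02670656 -0.10760484] [-0.2 -0.3  0.3 -0.1  1.2 -1.1  2.6  0.3 -1.6  0.1 -1.8 -3.5]
gauge ('top',) [(array([ 0.4989, -0.2741, -0.8531]), np.float64(31.6)), (array([ 0.4984, -0.2748,  0.0795]), np.float64(33.1)), (array([ 0.4983, -0.2748, -0.5016]), np.float64(38.8))]
gauge ('scene',) [(array([ 0.4976, -0.2774, -0.5245]), np.float64(32.9)), (array([ 0.4994, -0.2757, -0.5203]), np.float64(33.7)), (array([ 0.4978, -0.2771,  0.8716]), np.float64(35.2))]
gauge ('top', 'scene') [(array([ 0.4992, -0.2757, -0.5343]), np.float64(74.8)), (array([ 0.4995, -0.2756,  0.8908]), np.float64(78.4)), (array([ 0.4995, -0.2755,  0.8819]), np.float64(78.5))]
foot [ 0.49762161 -0.2763827   0.005     ] top [ 0.4990748  -0.27476722  0.137     ]
```

View pics/fit.png

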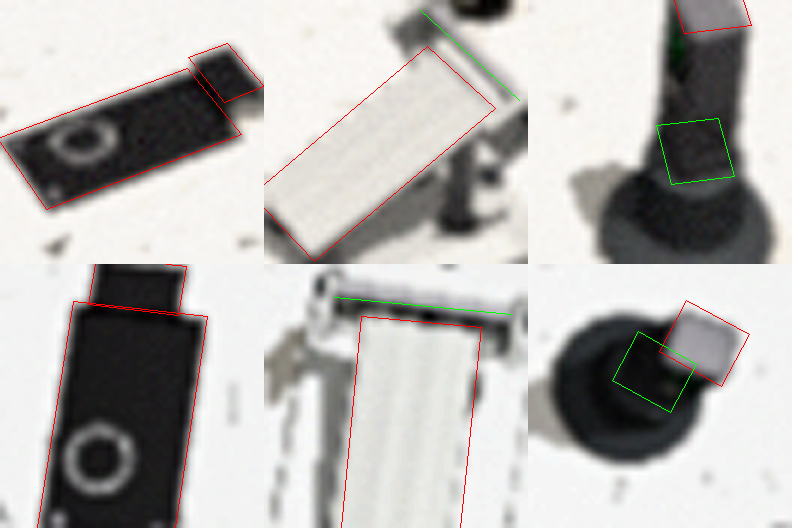

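Run:
```python
from h import *
row=[]
for c in ("scene","top"):
    A=np.mean([r.snapshot(c).astype(float) for _ in range(6)],0).astype(np.float32); np.save(c+"_avg.npy",A)
    u=proj(c,(.665,-.027,.055))[0].astype(int)-[24,28]; print(c,u)
    cr=A[u[1]:u[1]+56,u[0]:u[0]+48]; cr=cv2.normalize(cr,None,0,255,cv2.NORM_MINMAX)
    row.append(cv2.resize(cr,None,fx=8,fy=8,interpolation=cv2.INTER_CUBIC))
cv2.imwrite("pics/stand.png",np.hstack(row))
```

```text
scene [281 175]
top [260 151][ WARN:0@7.863] global loadsave.cpp:1063 imwrite_ Unsupported depth image for selected encoder is fallbacked to CV_8U.
```

View pics/stand.png

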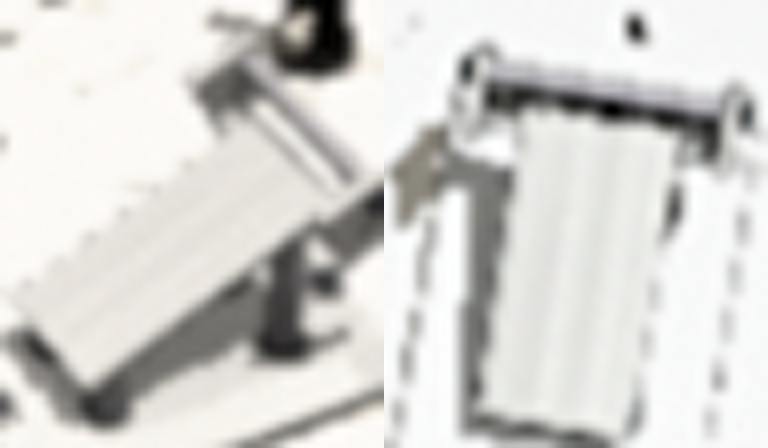

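```bash
cat > bedfit.py <<'E'
from h import *
o={"scene":np.array([281,175]),"top":np.array([260,151])}
f=lambda c,a: np.array(a)/8+o[c]-.5
tp=f("top",[(136,108),(296,130),(244,430),(101,412)]); sc=f("scene",[(325,207),(95,390),(15,305)])
bt=f("top",[(106,77),(338,106)]); bs=f("scene",[(268,98),(340,180)])
BAR=np.array([[62,38,9],[62,-38,9]])/1e3
def lined(c,P,q):
    u=proj(c,P); d=u[1]-u[0]; d/=np.hypot(*d); n=np.array([-d[1],d[0]]); return (q-u[0])@n
def res(p,use="ts",parts=False):
    M,t=bedpose(p); P=BEDC@M.T+t; Bw=BAR@M.T+t
    r_=[]
    if "t" in use: r_+=[(proj("top",P)-tp).ravel(),(proj("top",Bw)-bt).ravel()]
    if "s" in use: r_+=[(proj("scene",P[1:])-sc).ravel(),lined("scene",Bw,bs)]
    return np.concatenate(r_)
for u in ("t","s","ts"):
    s=least_squares(res,[.66,-.03,-.1],args=(u,),loss="soft_l1"); print(u,np.round(s.x,4),np.round(res(s.x,u),1))
M,t=bedpose(s.x); print("bar",M@[.062,0,.009]+t)
d=dict(np.load("fit.npz")); d["bed"]=s.x; np.savez("fit.npz",**d)
E
python3 bedfit.py
```

```text
t [ 0.6508 -0.0242 -0.1561] [ 0.3 -0.9  0.1 -0.8  0.8  1.2 -0.8  0.7 -0.4 -0.3 -0.   0.3]
s [ 0.6475 -0.0288 -0.17  ] [ 1.3 -0.4 -1.4  1.1 -1.1  0.2  0.4  1. ]
ts [ 0.65   -0.0251 -0.145 ] [ 0.4 -0.5  0.3 -0.6  1.4  1.5 -0.3  1.1 -0.3  0.1  0.1  0.4  1.  -1.8
 -1.2  0.1 -1.2 -0.6  0.8  1.8]
bar [ 0.70182852 -0.03264613  0.0893591 ]
```

```bash
cat >> h.py <<'E'
def tool(ydir,zdir):
    z=np.array(zdir,float);z/=np.linalg.norm(z); y=np.array(ydir,float); y-=z*(y@z); y/=np.linalg.norm(y)
    return np.c_[np.cross(y,z),y,z]
def cur():
    s=r.get_state(); return s["tool_pos"],R.from_quat(s["eef_rot"]).as_matrix(),s
def plan(P,M):
    p,M0,s=cur()
    rv=np.rad2deg(R.from_matrix(M0.T@M).as_rotvec())
    print("t",round(float(s["clock"]),2),"rot first:",np.round(rv,2),"|",round(np.linalg.norm(rv),1),"then move (new axes):",np.round(M.T@(P-p),4)," (old axes):",np.round(M0.T@(P-p),4))
E
python3 - <<'E'
from h import *
d=np.load("fit.npz"); x,y,a=d["panel"]
S=np.array([x+.061*np.cos(a),y+.061*np.sin(a),0])
plan(S+[0,0,.12],tool((np.cos(a),np.sin(a),0),(0,0,-1)))
for n in ("lens_post","mirror_post","iris_post","power_meter"): print(n,[(np.round(q["point"],3),round(q["confidence"],2)) for q in r.look_for("top",n)])
E
```

```text
t 1.9 rot first: [ 0.   -0.   72.43] | 72.4 then move (new axes): [-0.3106  0.33    0.1827]  (old axes): [-0.4084 -0.1965  0.1827]
lens_post [(array([0.769, 0.17 , 0.046]), 0.8), (array([ 0.684, -0.333,  0.026]), 0.57)]
mirror_post [(array([ 0.769, -0.164,  0.1  ]), 0.58)]
iris_post [(array([0.801, 0.071, 0.056]), 0.49)]
power_meter [(array([ 0.684, -0.334,  0.025]), 0.94), (array([ 0.49 , -0.271,  0.135]), 0.73)]
```

Emit:
{"method": "play_rows", "body": {
  "translation": [
    [0, 0, 0],
    [0, 0, 0],
    [0, 0, 0],
    [0, 0, 0],
    [0, 0, 0],
    [0, 0, 0],
    [0, 0, 0],
    [-0.031, 0.033, 0],
    [-0.031, 0.033, 0],
    [-0.031, 0.033, 0],
    [-0.031, 0.033, 0],
    [-0.031, 0.033, 0],
    [-0.031, 0.033, 0.03],
    [-0.031, 0.033, 0.03],
    [-0.031, 0.033, 0.03],
    [-0.031, 0.033, 0.03],
    [-0.031, 0.033, 0.03],
    [0, 0, 0.03],
    [0, 0, 0],
    [0, 0, 0]
  ],
  "delta_rot": [
    [0, 0, 10.35],
    [0, 0, 10.35],
    [0, 0, 10.35],
    [0, 0, 10.35],
    [0, 0, 10.35],
    [0, 0, 10.35],
    [0, 0, 10.35],
    [0, 0, 0],
    [0, 0, 0],
    [0, 0, 0],
    [0, 0, 0],
    [0, 0, 0],
    [0, 0, 0],
    [0, 0, 0],
    [0, 0, 0],
    [0, 0, 0],
    [0, 0, 0],
    [0, 0, 0],
    [0, 0, 0],
    [0, 0, 0]
  ],
  "grip": [0, 0, 0, 0, 0, 0, 0, 0, 0, 0, 0, 0, 0, 0, 0, 0, 0, 0, 0, 0],
  "squeeze": 35
}}

```text
clock: 4.6
tool_pos: [0.5504, 0.2195, 0.1236]
eef_rot: [0.75, 0.662, 0.001, -0.0]
contact_force: [-0.2, 0.7, -0.4]
opening: 0.498
finger_force: 0.0
```

Run:
```python
from h import *
d=np.load("fit.npz"); x,y,a=d["panel"]
S=np.array([x+.061*np.cos(a),y+.061*np.sin(a),0])
plan(S+[0,0,.07],tool((np.cos(a),np.sin(a),0),(0,0,-1))); s=cur()[2]; print(s["tool_pos"],s["opening"],s["contact_force"],s["q"])
```

```text
t 4.6 rot first: [ 0.04 -0.08  0.06] | 0.1 then move (new axes): [-0.0017  0.0002  0.0536]  (old axes): [-0.0018  0.0002  0.0536]
[0.55041677 0.21945292 0.12359848] 0.4978682094620728 [-0.20807011  0.66685402 -0.44119778] [-0.48372601  0.90275203  0.04731905  1.79597394 -0.08850353  0.44366532
 -0.49957435]
```

Emit:
{"method": "play_rows", "body": {
  "translation": [
    [-0.0017, 0, 0.02],
    [0, 0, 0.02],
    [0, 0, 0.0136],
    [0, 0, 0],
    [0, 0, 0],
    [0, 0, 0],
    [0, 0, 0],
    [0, 0, 0],
    [0, 0, 0]
  ],
  "delta_rot": [
    [0, 0, 0],
    [0, 0, 0],
    [0, 0, 0],
    [0, 0, 0],
    [0, 0, 0],
    [0, 0, 0],
    [0, 0, 0],
    [0, 0, 0],
    [0, 0, 0]
  ],
  "grip": [0, 0, 0, 0, -1, -1, -1, -1, -1],
  "squeeze": 35
}}

```text
clock: 5.72
tool_pos: [0.5503, 0.2166, 0.0694]
eef_rot: [0.75, 0.661, 0.0, 0.0]
contact_force: [-1.0, 0.2, 3.1]
opening: 0.244
finger_force: 35.0
```

Run:
```python
from h import *
d=np.load("fit.npz"); B=d["bed"]; B=np.array([.6505,-.0248,-.15]); M,t=bedpose(B)
np.savez("fit.npz",**{**d,"bed":B})
P=t+M@[.062,0,.0694+.06]; T=tool(M[:,0],-M[:,2]); print(P); plan(P,T)
```

```text
[ 0.65198739 -0.0250248   0.19847856]
t 5.72 rot first: [-24.97  -0.31   1.32] | 25.0 then move (new axes): [-0.2237  0.1783 -0.0592]  (old axes): [-0.2268  0.1314 -0.129 ]
```

Emit:
{"method": "play_rows", "body": {
  "translation": [
    [0, 0, -0.01],
    [0, 0, -0.03],
    [0, 0, -0.04],
    [0, 0, -0.04],
    [0, 0, -0.04],
    [0, 0, -0.02],
    [0, 0, 0]
  ],
  "delta_rot": [
    [0, 0, 0],
    [0, 0, 0],
    [0, 0, 0],
    [0, 0, 0],
    [0, 0, 0],
    [0, 0, 0],
    [0, 0, 0]
  ],
  "grip": [-1, -1, -1, -1, -1, -1, -1]
}}

```text
clock: 6.6
tool_pos: [0.5508, 0.2168, 0.2509]
eef_rot: [0.75, 0.661, 0.002, 0.001]
contact_force: [-0.2, 0.5, -0.3]
opening: 0.245
finger_force: 35.0
```

Run:
```python
from h import *
M,t=bedpose(np.load("fit.npz")["bed"])
P=t+M@[.062,0,.0694+.06]; T=tool(M[:,0],-M[:,2]); print(P); plan(P,T)
```

```text
[ 0.65198739 -0.0250248   0.19847856]
t 6.6 rot first: [-24.83  -0.4    1.3 ] | 24.9 then move (new axes): [-0.224   0.1013  0.1051]  (old axes): [-0.2272  0.1307  0.0524]
```

Emit:
{"method": "play_rows", "body": {
  "translation": [
    [0, 0, 0],
    [0, 0, 0],
    [0, 0, 0],
    [-0.02, 0.0253, 0],
    [-0.034, 0.0253, 0],
    [-0.034, 0.0253, 0],
    [-0.034, 0.0254, 0],
    [-0.034, 0, 0],
    [-0.034, 0, 0.02],
    [-0.034, 0, 0.03],
    [0, 0, 0.03],
    [0, 0, 0.025],
    [0, 0, 0],
    [0, 0, 0]
  ],
  "delta_rot": [
    [-8.28, -0.13, 0.43],
    [-8.28, -0.13, 0.43],
    [-8.28, -0.13, 0.43],
    [0, 0, 0],
    [0, 0, 0],
    [0, 0, 0],
    [0, 0, 0],
    [0, 0, 0],
    [0, 0, 0],
    [0, 0, 0],
    [0, 0, 0],
    [0, 0, 0],
    [0, 0, 0],
    [0, 0, 0]
  ],
  "grip": [-1, -1, -1, -1, -1, -1, -1, -1, -1, -1, -1, -1, -1, -1]
}}

```text
clock: 8.35
tool_pos: [0.6521, -0.0248, 0.204]
eef_rot: [0.741, 0.638, 0.136, 0.161]
contact_force: [0.3, 0.4, -0.7]
opening: 0.245
finger_force: 35.0
```

Run:
```python
from h import *
M,t=bedpose(np.load("fit.npz")["bed"])
P=t+M@[.062,0,.0694+.025]; T=tool(M[:,0],-M[:,2]); plan(P,T)
p,Mt,s=cur(); print(s["contact_force"],M.T@(p-t))
o=p-Mt@[0,.061,-.0694]; 
PM=np.c_[Mt[:,1],-Mt[:,0],-Mt[:,2]]
row=[]
for c in ("scene","top"):
    A=np.mean([r.snapshot(c).astype(float) for _ in range(3)],0)
    u=proj(c,(.665,-.027,.085))[0].astype(int)-[24,28]; print(c,u)
    cr=A[u[1]:u[1]+56,u[0]:u[0]+48]; cr=cv2.resize(cv2.normalize(cr,None,0,255,cv2.NORM_MINMAX).astype(np.uint8),None,fx=8,fy=8,interpolation=cv2.INTER_CUBIC)
    for q in (PANEL[0][[1,3,7,5]],PANEL[2][[1,3,7,5]]):
        cv2.polylines(cr,[((proj(c,q@PM.T+o)+.5-u)*8).astype(np.int32)],True,(0,0,255),1)
    cv2.polylines(cr,[((proj(c,np.array([[62,38,9],[62,-38,9]])/1e3@M.T+t)+.5-u)*8).astype(np.int32)],False,(0,255,0),1)
    cv2.polylines(cr,[((proj(c,BEDC@M.T+t)+.5-u)*8).astype(np.int32)],True,(0,255,0),1)
    row.append(cr)
cv2.imwrite("pics/pre.png",np.hstack(row))
```

```text
t 8.35 rot first: [-0.68  0.16  0.06] | 0.7 then move (new axes): [-0.0002 -0.0024  0.04  ]  (old axes): [-0.0001 -0.0019  0.04  ]
[ 0.28654102  0.35192987 -0.65958981] [0.06438712 0.0002292  0.13440856]
scene [282 167]
top [261 148]
```

View pics/pre.png

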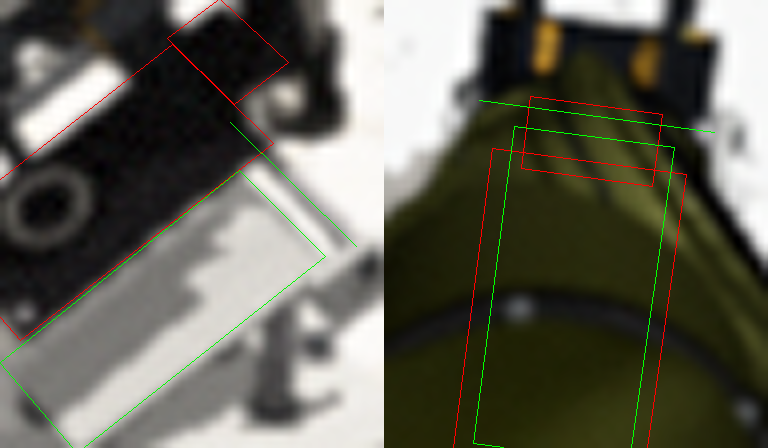

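Run:
```python
from h import *
M,t=bedpose(np.load("fit.npz")["bed"])
for c in ("scene","top"):
    A=cv2.cvtColor(np.load(c+"_avg.npy"),cv2.COLOR_BGR2GRAY)
    def prof(pts): 
        u=proj(c,pts@M.T+t).astype(np.float32); return cv2.remap(A,u[:,:1],u[:,1:],cv2.INTER_CUBIC).mean()
    ys=np.linspace(-.024,.024,25)
    print(c,"bar z9:",[(x,int(prof(np.array([[x/1e3,y,.009] for y in ys])))) for x in range(44,82,1)])
    print(c,"low edge:",[(x,int(prof(np.array([[x/1e3,y,0] for y in ys*.8])))) for x in range(-64,-40,1)])
    for sgn in (1,-1):
        for nm,xs in (("lo",np.linspace(-.045,-.01,15)),("hi",np.linspace(.0,.035,15))):
            print(c,"side",sgn,nm,[(y,int(prof(np.array([[x,sgn*y/1e3,0] for x in xs])))) for y in range(18,36)])
```

```text
scene bar z9: [(44, 196), (45, 196), (46, 195), (47, 191), (48, 183), (49, 174), (50, 165), (51, 162), (52, 165), (53, 175), (54, 185), (55, 192), (56, 190), (57, 179), (58, 164), (59, 148), (60, 140), (61, 140), (62, 150), (63, 162), (64, 174), (65, 183), (66, 191), (67, 197), (68, 201), (69, 202), (70, 200), (71, 196), (72, 190), (73, 184), (74, 178), (75, 173), (76, 169), (77, 166), (78, 163), (79, 160), (80, 158), (81, 156)]
scene low edge: [(-64, 182), (-63, 167), (-62, 154), (-61, 145), (-60, 138), (-59, 132), (-58, 126), (-57, 119), (-56, 114), (-55, 114), (-54, 120), (-53, 134), (-52, 151), (-51, 170), (-50, 186), (-49, 198), (-48, 205), (-47, 208), (-46, 209), (-45, 209), (-44, 208), (-43, 208), (-42, 208), (-41, 208)]
scene side 1 lo [(18, 205), (19, 205), (20, 205), (21, 205), (22, 205), (23, 206), (24, 208), (25, 210), (26, 213), (27, 217), (28, 219), (29, 221), (30, 223), (31, 224), (32, 224), (33, 224), (34, 224), (35, 224)]
scene side 1 hi [(18, 205), (19, 205), (20, 206), (21, 207), (22, 209), (23, 211), (24, 214), (25, 216), (26, 218), (27, 219), (28, 220), (29, 221)
[... 1386 characters left out ...]
20), (31, 120), (32, 122), (33, 125), (34, 130), (35, 136)]
top side 1 hi [(18, 154), (19, 155), (20, 155), (21, 154), (22, 154), (23, 151), (24, 148), (25, 143), (26, 137), (27, 131), (28, 126), (29, 125), (30, 124), (31, 124), (32, 125), (33, 125), (34, 125), (35, 126)]
top side -1 lo [(18, 155), (19, 155), (20, 155), (21, 153), (22, 151), (23, 149), (24, 147), (25, 148), (26, 151), (27, 154), (28, 156), (29, 158), (30, 159), (31, 160), (32, 159), (33, 159), (34, 159), (35, 159)]
top side -1 hi [(18, 154), (19, 155), (20, 156), (21, 156), (22, 155), (23, 152), (24, 148), (25, 144), (26, 141), (27, 140), (28, 142), (29, 146), (30, 151), (31, 155), (32, 158), (33, 159), (34, 160), (35, 159)]
```

Run:
```python
from h import *
d=dict(np.load("fit.npz")); d["bed"]=np.array([.651,-.0255,-.170]); np.savez("fit.npz",**d)
M,t=bedpose(d["bed"])
plan(t+M@[.062,0,.0694+.025],tool(M[:,0],-M[:,2]))
```

```text
t 8.65 rot first: [-0.57 -0.33  1.11] | 1.3 then move (new axes): [-0.001  -0.0028  0.0408]  (old axes): [-0.0012 -0.0024  0.0408]
```

Emit:
{"method": "play_rows", "body": {
  "translation": [
    [0, 0, 0],
    [-0.001, -0.0028, 0],
    [0, 0, 0.0136],
    [0, 0, 0.0136],
    [0, 0, 0.0136],
    [0, 0, 0],
    [0, 0, 0]
  ],
  "delta_rot": [
    [-0.57, -0.33, 1.1],
    [0, 0, 0],
    [0, 0, 0],
    [0, 0, 0],
    [0, 0, 0],
    [0, 0, 0],
    [0, 0, 0]
  ],
  "grip": [-1, -1, -1, -1, -1, -1, -1]
}}

```text
clock: 9.52
tool_pos: [0.6661, -0.0283, 0.172]
eef_rot: [0.747, 0.629, 0.138, 0.165]
contact_force: [0.7, 0.7, -1.2]
opening: 0.25
finger_force: 35.0
```

```bash
cat > show.py <<'E'
import sys
from h import *
M,t=bedpose(np.load("fit.npz")["bed"])
p,Mt,s=cur(); print(s["contact_force"],"TCP in bed",np.round(M.T@(p-t),4)); 
plan(t+M@[.062,0,.0694],tool(M[:,0],-M[:,2]))
o=p-Mt@[0,.061,-.0694]; PM=np.c_[Mt[:,1],-Mt[:,0],-Mt[:,2]]
c="scene"; A=np.mean([r.snapshot(c).astype(float) for _ in range(3)],0)
u=proj(c,(.665,-.027,.085))[0].astype(int)-[36,32]; print(u)
cr=A[u[1]:u[1]+64,u[0]:u[0]+72]; cr=cv2.resize(cv2.normalize(cr,None,0,255,cv2.NORM_MINMAX).astype(np.uint8),None,fx=9,fy=9,interpolation=cv2.INTER_CUBIC)
if len(sys.argv)>2:
    for q,col in ((PANEL[0][[1,3,7,5]]@PM.T+o,(0,0,255)),(PANEL[2][[1,3,7,5]]@PM.T+o,(0,0,255)),(np.array([[62,38,9],[62,-38,9]])/1e3@M.T+t,(0,255,0)),(BEDC@M.T+t,(0,255,0))):
        cv2.polylines(cr,[((proj(c,q)+.5-u)*9).astype(np.int32)],True,col,1)
cv2.imwrite(sys.argv[1],cr)
E
python3 show.py pics/low1.png 1
```

```text
[ 0.65542432  0.66029709 -1.19870435] TCP in bed [ 0.0634 -0.0002  0.0996]
t 9.53 rot first: [-0.17  0.06 -0.01] | 0.2 then move (new axes): [ 0.0002 -0.0014  0.0302]  (old axes): [ 0.0003 -0.0013  0.0302]
[270 163]
```

View pics/low1.png

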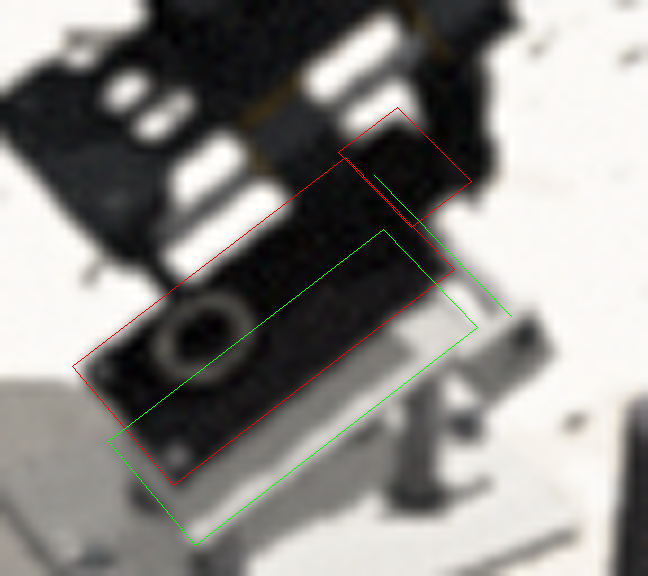

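Emit:
{"method": "play_rows", "body": {
  "translation": [
    [0, -0.0014, 0.006],
    [0, 0, 0.006],
    [0, 0, 0.005],
    [0, 0, 0.003],
    [0, 0, 0.003],
    [0, 0, 0]
  ],
  "delta_rot": [
    [0, 0, 0],
    [0, 0, 0],
    [0, 0, 0],
    [0, 0, 0],
    [0, 0, 0],
    [0, 0, 0]
  ],
  "grip": [-1, -1, -1, -1, -1, -1]
}}

```text
clock: 10.42
tool_pos: [0.6745, -0.0298, 0.1499]
eef_rot: [0.747, 0.629, 0.138, 0.165]
contact_force: [-0.3, 0.5, -0.4]
opening: 0.245
finger_force: 35.0
```

```bash
python3 show.py pics/low2.png 1
```

```text
[-0.30191245  0.51920098 -0.39809755] TCP in bed [ 0.0617 -0.0002  0.076 ]
t 10.43 rot first: [-0.19  0.08  0.01] | 0.2 then move (new axes): [0.0002 0.0003 0.0066]  (old axes): [0.0002 0.0003 0.0066]
[270 163]
```

Emit:
{"method": "play_rows", "body": {
  "translation": [
    [0, 0, 0.002],
    [0, 0, 0.002],
    [0, 0, 0.001],
    [0, 0, 0.001],
    [0, 0, 0],
    [0, 0, 0]
  ],
  "delta_rot": [
    [0, 0, 0],
    [0, 0, 0],
    [0, 0, 0],
    [0, 0, 0],
    [0, 0, 0],
    [0, 0, 0]
  ],
  "grip": [-1, -1, -1, -1, -1, -1]
}}

```text
clock: 11.32
tool_pos: [0.6769, -0.0302, 0.1447]
eef_rot: [0.747, 0.629, 0.138, 0.165]
contact_force: [-0.5, -1.2, -0.1]
opening: 0.245
finger_force: 35.0
```

```bash
python3 show.py pics/low3.png 1
```

```text
[-0.4590424  -1.20551505 -0.08003311] TCP in bed [ 0.0618 -0.0002  0.0702]
t 11.32 rot first: [-0.18  0.08  0.01] | 0.2 then move (new axes): [0.0002 0.0002 0.0008]  (old axes): [0.0002 0.0002 0.0008]
[270 163]
```

View pics/low3.png

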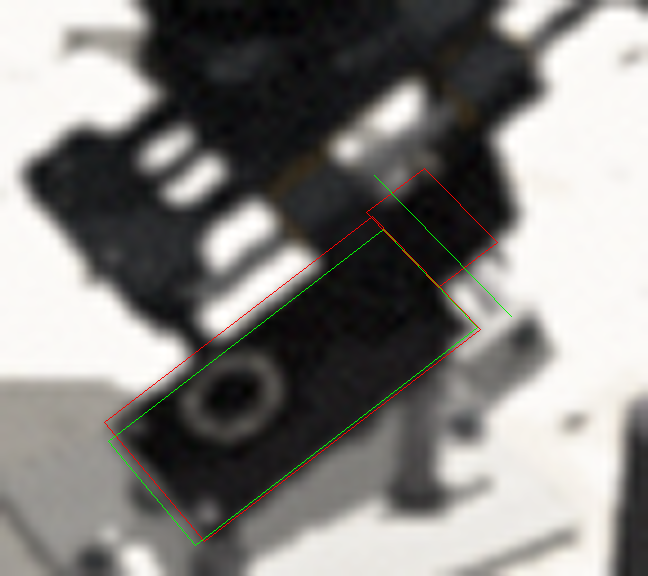

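The overlay shows the plate, with corners near (105,422) and (480,330), coinciding with the bed face. The bar line runs through the hook strip. I'll settle the last millimetres until contact.

Emit:
{"method": "play_rows", "body": {
  "translation": [
    [0, 0, 0.001],
    [0, 0, 0.0005],
    [0, 0, 0.0005],
    [0, 0, 0]
  ],
  "delta_rot": [
    [0, 0, 0],
    [0, 0, 0],
    [0, 0, 0],
    [0, 0, 0]
  ],
  "grip": [-1, -1, -1, -1]
}}

```text
clock: 11.98
tool_pos: [0.6773, -0.0301, 0.1441]
eef_rot: [0.747, 0.629, 0.138, 0.165]
contact_force: [-6.7, -0.6, 11.0]
opening: 0.248
finger_force: 35.0
```

Emit:
{"method": "play_rows", "body": {
  "translation": [
    [0, 0, -0.001],
    [0, 0, 0],
    [0, 0, 0],
    [0, 0, 0],
    [0, 0, -0.005],
    [0, 0, -0.015],
    [0, 0, -0.03],
    [0, 0, -0.04],
    [0, 0, -0.05],
    [0, 0, 0]
  ],
  "delta_rot": [
    [0, 0, 0],
    [0, 0, 0],
    [0, 0, 0],
    [0, 0, 0],
    [0, 0, 0],
    [0, 0, 0],
    [0, 0, 0],
    [0, 0, 0],
    [0, 0, 0],
    [0, 0, 0]
  ],
  "grip": [-1, -0.1, -0.1, -0.1, -0.1, -0.1, -0.1, -0.1, -0.1, -0.1]
}}

```text
clock: 13.22
tool_pos: [0.6252, -0.0202, 0.2648]
eef_rot: [0.746, 0.629, 0.141, 0.167]
contact_force: [0.4, 0.3, 0.7]
opening: 0.449
finger_force: 0.0
```

Run:
```python
from h import *
d=np.load("fit.npz"); M,t=bedpose(d["bed"]); x,y,a=d["gauge"]
print(cur()[2]["contact_force"])
for c in ("scene","top"): print(c,[(np.round(M.T@(q["point"]-t),4),round(q["confidence"],2)) for q in r.look_for(c,"ring_mark")])
A=np.mean([r.snapshot("scene").astype(float) for _ in range(4)],0).astype(np.float32); np.save("hung.npy",A)
# fit panel pose in bed frame (dx,dy,yaw), on bed face
B=(262,175,64,56); g=cv2.cvtColor(A,cv2.COLOR_BGR2GRAY)
# ring fit by blob profile: maximise mean intensity on ring circle
th=np.linspace(0,2*np.pi,72,endpoint=False)
def ringint(v):
    P=np.c_[v[0]+.013*np.cos(th),v[1]+.013*np.sin(th),np.full(72,.003)]@M.T+t
    u=proj("scene",P).astype(np.float32); return -cv2.remap(g,u[:,:1],u[:,1:],cv2.INTER_CUBIC).mean()
best=min(((ringint((i/1e3,j/1e3)),i,j) for i in np.arange(-25,0,.5) for j in np.arange(-5,20,.5))); print("ring in bed (mm)",best)
for k,nm in ((0,"x axis grip"),(np.pi/2,"y axis grip")):
    b=a+k; print(nm); 
    for s in (1,-1): plan(np.array([x,y,.28]),tool((s*np.cos(b),s*np.sin(b),0),(0,0,-1)))
print(cur()[2]["q"],d["gauge"])
u=proj("scene",(.665,-.027,.085))[0].astype(int)-[36,32]
cv2.imwrite("pics/hung.png",cv2.resize(A[u[1]:u[1]+64,u[0]:u[0]+72].astype(np.uint8),None,fx=9,fy=9,interpolation=cv2.INTER_CUBIC))
```

```text
[0.3728973  0.30363491 0.72615107]
scene [(array([ 0.0072, -0.0053,  0.0063]), 0.6)]
top []
ring in bed (mm) (np.float32(-112.60346), np.float64(-14.5), np.float64(7.5))
x axis grip
t 13.53 rot first: [24.65 -4.31 20.48] | 32.3 then move (new axes): [-0.2825  0.0213 -0.0202]  (old axes): [-0.2718 -0.0647 -0.0512]
t 13.53 rot first: [   6.01   34.44 -155.81] | 159.7 then move (new axes): [ 0.2825 -0.0213 -0.0202]  (old axes): [-0.2718 -0.0647 -0.0512]
y axis grip
t 13.53 rot first: [ 21.64  15.21 -68.04] | 73.0 then move (new axes): [-0.0213 -0.2825 -0.0202]  (old axes): [-0.2718 -0.0647 -0.0512]
t 13.53 rot first: [ 16.77 -23.87 108.81] | 112.7 then move (new axes): [ 0.0213  0.2825 -0.0202]  (old axes): [-0.2718 -0.0647 -0.0512]
[ 0.04006743  0.65316391 -0.20183317  1.95936513  1.13448013  0.26151077
 -1.33595813] [ 0.49919346 -0.27567986 -0.53432961]
```

View pics/hung.png

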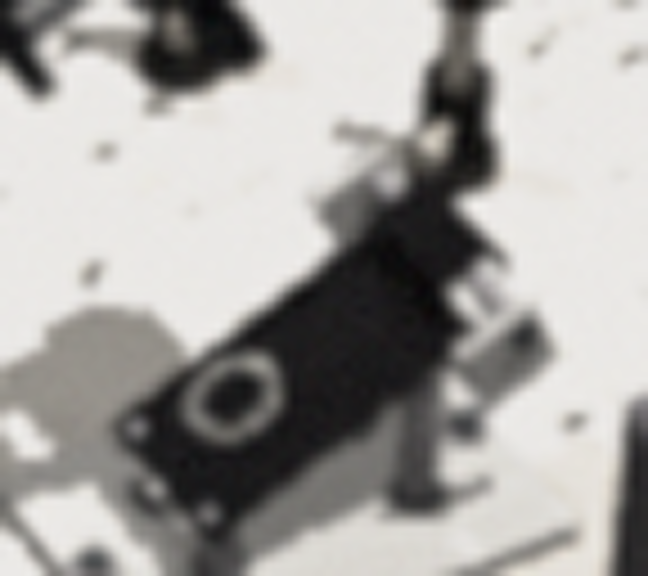

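Run:
```python
from h import *
for c in ("top","scene"):
    A=np.load(c+"_avg.npy"); u=proj(c,(.499,-.2757,.137))[0]; u0=(u-[9,9]).astype(int)
    g=cv2.cvtColor(A,cv2.COLOR_BGR2GRAY)[u0[1]:u0[1]+19,u0[0]:u0[0]+19]
    G=cv2.resize(g,None,fx=8,fy=8,interpolation=cv2.INTER_CUBIC)
    ctr=G[70:84,70:84].mean(); print(c,ctr,np.percentile(g,[5,50,95]))
    m=(np.abs(G-ctr)<(14 if c=="top" else 22)).astype(np.uint8)
    m=cv2.morphologyEx(m,cv2.MORPH_OPEN,np.ones((25,25)))
    n,l,st,ce=cv2.connectedComponentsWithStats(m); k=l[76,76]; 
    cs,_=cv2.findContours((l==k).astype(np.uint8),cv2.RETR_EXTERNAL,cv2.CHAIN_APPROX_NONE)
    cc=max(cs,key=cv2.contourArea)[:,0]
    W=np.array([onz(c,(q+.5)/8+u0-.5,.137)[:2] for q in cc],np.float32)*1000
    print(k,st[k],cv2.minAreaRect(W))
```

```text
top 122.62235 [ 61.5878334  124.57499695 159.26449585]
1 [  42   44   85   77 5378] ((499.0791931152344, -276.3418273925781), (24.983444213867188, 21.587093353271484), 73.14903259277344)
scene 129.0878 [ 57.04450226 159.81083679 224.98867798]
2 [  43   54   78   72 4498] ((496.74224853515625, -277.96710205078125), (24.96910285949707, 19.294771194458008), 69.5249252319336)
```

Run:
```python
from h import *
d=dict(np.load("fit.npz")); d["gauge"]=np.array([.498,-.2763,-.36]); np.savez("fit.npz",**d)
x,y,a=d["gauge"]; plan(np.array([x,y,.28]),tool((np.cos(a),np.sin(a),0),(0,0,-1)))
```

```text
t 13.53 rot first: [24.84 -2.13 10.65] | 27.1 then move (new axes): [-0.2829 -0.0289 -0.0202]  (old axes): [-0.2726 -0.0656 -0.0517]
```

Emit:
{"method": "play_rows", "body": {
  "translation": [
    [0, 0, -0.02],
    [0, 0, -0.02],
    [0, 0, -0.01],
    [-0.03, -0.0041, -0.02],
    [-0.045, -0.0041, 0],
    [-0.045, -0.0041, 0],
    [-0.045, -0.0041, 0],
    [-0.045, -0.0041, 0],
    [-0.045, -0.0041, 0],
    [-0.028, -0.0043, 0],
    [0, 0, 0],
    [0, 0, 0]
  ],
  "delta_rot": [
    [8.28, -0.71, 3.55],
    [8.28, -0.71, 3.55],
    [8.28, -0.71, 3.55],
    [0, 0, 0],
    [0, 0, 0],
    [0, 0, 0],
    [0, 0, 0],
    [0, 0, 0],
    [0, 0, 0],
    [0, 0, 0],
    [0, 0, 0],
    [0, 0, 0]
  ],
  "grip": [0.2, 0.2, 0.2, 0.2, 0.2, 0.2, 0.2, 0.2, 0.2, 0.2, 0.2, 0.2]
}}

```text
clock: 15.02
tool_pos: [0.4873, -0.2745, 0.3227]
eef_rot: [0.82, 0.572, 0.011, 0.017]
contact_force: [-0.0, 0.1, 0.3]
opening: 0.602
finger_force: 0.0
```

Run:
```python
from h import *
x,y,a=np.load("fit.npz")["gauge"]; plan(np.array([x,y,.149]),tool((np.cos(a),np.sin(a),0),(0,0,-1))); print(cur()[2]["contact_force"],cur()[2]["opening"])
```

```text
t 15.03 rot first: [2.27 0.07 0.39] | 2.3 then move (new axes): [0.0021 0.0106 0.1737]  (old axes): [0.0022 0.0037 0.1739]
[-0.04089079  0.0500382   0.29809475] 0.6024971663732681
```

Emit:
{"method": "play_rows", "body": {
  "translation": [
    [0, 0, 0],
    [0.002, 0.0106, 0],
    [0, 0, 0.04],
    [0, 0, 0.045],
    [0, 0, 0.045],
    [0, 0, 0],
    [0, 0, 0]
  ],
  "delta_rot": [
    [2.27, 0.07, 0.39],
    [0, 0, 0],
    [0, 0, 0],
    [0, 0, 0],
    [0, 0, 0],
    [0, 0, 0],
    [0, 0, 0]
  ],
  "grip": [0.2, 0.2, 0.2, 0.2, 0.2, 0.2, 0.2]
}}

```text
clock: 15.9
tool_pos: [0.4988, -0.2773, 0.1944]
eef_rot: [0.822, 0.569, 0.001, 0.001]
contact_force: [-0.1, -0.5, 0.2]
opening: 0.604
finger_force: 0.0
```

Run:
```python
from h import *
x,y,a=np.load("fit.npz")["gauge"]; plan(np.array([x,y,.149]),tool((np.cos(a),np.sin(a),0),(0,0,-1))); print(cur()[2]["contact_force"],cur()[2]["opening"])
```

```text
t 15.9 rot first: [ 0.17  0.03 -0.02] | 0.2 then move (new axes): [ 0.0006 -0.0011  0.0454]  (old axes): [ 0.0006 -0.0012  0.0454]
[-0.058371   -0.4862861   0.20442048] 0.6035685233764471
```

Emit:
{"method": "play_rows", "body": {
  "translation": [
    [0.0006, -0.0011, 0.015],
    [0, 0, 0.015],
    [0, 0, 0.0154],
    [0, 0, 0],
    [0, 0, 0],
    [0, 0, 0],
    [0, 0, 0],
    [0, 0, 0],
    [0, 0, 0],
    [0, 0, 0]
  ],
  "delta_rot": [
    [0.17, 0.03, 0],
    [0, 0, 0],
    [0, 0, 0],
    [0, 0, 0],
    [0, 0, 0],
    [0, 0, 0],
    [0, 0, 0],
    [0, 0, 0],
    [0, 0, 0],
    [0, 0, 0]
  ],
  "grip": [0.2, 0.2, 0.2, 0.2, -1, -1, -1, -1, -1, -1],
  "squeeze": 30
}}

```text
clock: 17.15
tool_pos: [0.4966, -0.2771, 0.148]
eef_rot: [0.823, 0.568, -0.001, -0.0]
contact_force: [1.2, -1.0, 3.2]
opening: 0.269
finger_force: 30.0
```

Emit:
{"method": "play_rows", "body": {
  "translation": [
    [0, 0, -0.005],
    [0, 0, -0.015],
    [0, 0, -0.03],
    [0, 0, -0.04],
    [0, 0, -0.04],
    [0, 0, -0.02],
    [0, 0, 0],
    [0, 0, 0]
  ],
  "delta_rot": [
    [0, 0, 0],
    [0, 0, 0],
    [0, 0, 0],
    [0, 0, 0],
    [0, 0, 0],
    [0, 0, 0],
    [0, 0, 0],
    [0, 0, 0]
  ],
  "grip": [-1, -1, -1, -1, -1, -1, -1, -1]
}}

```text
clock: 18.15
tool_pos: [0.4957, -0.2768, 0.297]
eef_rot: [0.823, 0.569, -0.002, -0.002]
contact_force: [0.2, -0.5, -1.7]
opening: 0.272
finger_force: 30.0
```

Run:
```python
from h import *
p,Mt,s=cur(); print(p,s["opening"],s["contact_force"])
# predicted tip (0,0,.141) in tool frame
for c in ("scene","top"):
    A=np.mean([r.snapshot(c).astype(float) for _ in range(4)],0).astype(np.float32); np.save(f"lift_{c}.npy",A)
    tip=proj(c,p+Mt@[0,0,.141])[0]; print(c,"pred tip",tip, [(np.round(Mt.T@(q["point"]-p),4),round(q["confidence"],2)) for q in r.look_for(c,"gauge_tip")])
    for q in r.silhouettes(c,"gauge"):
        ys,xs=np.nonzero(q["pixels"]); print(c,round(q["confidence"],2),xs.min(),xs.max(),ys.min(),ys.max())
A=np.load("lift_scene.npy").astype(np.uint8); u=proj("scene",p+Mt@[0,0,.1])[0].astype(int)-[32,32]
cr=cv2.resize(A[u[1]:u[1]+64,u[0]:u[0]+64],None,fx=9,fy=9,interpolation=cv2.INTER_CUBIC)
ln=proj("scene",np.array([p+Mt@[0,0,z] for z in (.0,.141)])); cv2.polylines(cr,[((ln+.5-u)*9).astype(np.int32)],False,(0,0,255),1)
cv2.imwrite("pics/lift.png",cr); print(u)
```

```text
[ 0.49571998 -0.27676157  0.29695423] 0.27190246512805727 [ 0.21545306 -0.54307665 -1.65846495]
scene pred tip [325.20494461 261.71886422] []
scene 0.92 337 356 220 260
scene 0.73 322 337 213 263
top pred tip [393.41589098 237.27929162] []
top 0.94 344 365 169 196
[294 216]
```

View pics/lift.png

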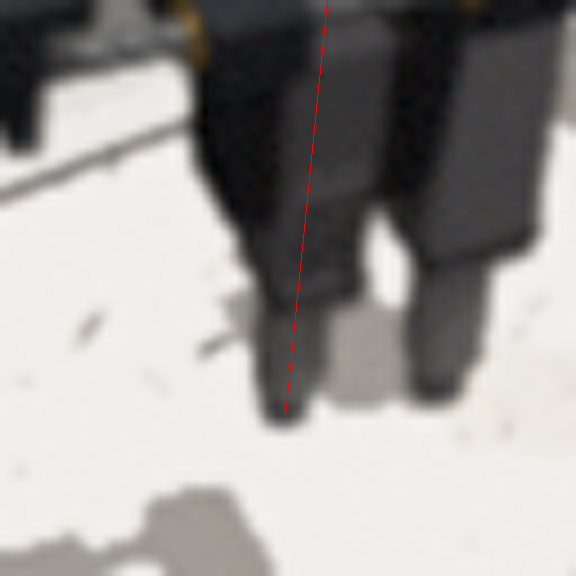

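```bash
cat > g.py <<'E'
import sys
from h import *
gap=float(sys.argv[1])
M,t=bedpose(np.load("fit.npz")["bed"]); p,Mt,s=cur()
P=t+M@[-.0145,.0075,.003+.141+gap]; 
T=R.align_vectors([-M[:,2]],[Mt[:,2]])[0].as_matrix()@Mt; T=tool(T[:,1],-M[:,2])
print("target",np.round(P,4),"F",np.round(s["contact_force"],2),"F bed",np.round(M.T@s["contact_force"],2),"tip in bed",np.round(M.T@(p+Mt@[0,0,.141]-t),4),"open",round(float(s["opening"]),3),"q",np.round(s["q"],2))
plan(P,T)
E
python3 g.py .08
```

```text
target [5.460e-01 1.000e-04 2.519e-01] F [ 0.31  0.58 -0.33] F bed [ 0.05  0.62 -0.39] tip in bed [-0.0567 -0.2739  0.1386] open 0.272 q [ 0.8   0.68 -0.65  1.73  0.51  0.91 -0.42]
t 18.75 rot first: [-24.7    4.79  -0.  ] | 25.2 then move (new axes): [ 0.2728 -0.071   0.0422]  (old axes): [ 0.2766 -0.0517  0.0457]
```

Emit:
{"method": "play_rows", "body": {
  "translation": [
    [0.02, -0.005, -0.02],
    [0.045, -0.0085, -0.01],
    [0.045, -0.0085, 0],
    [0.045, -0.0085, 0],
    [0.045, -0.0085, 0],
    [0.045, -0.0085, 0],
    [0.03, -0.004, 0],
    [0, 0, 0],
    [0, 0, 0],
    [0, 0, 0],
    [0, 0, 0],
    [0, 0, 0]
  ],
  "delta_rot": [
    [0, 0, 0],
    [0, 0, 0],
    [0, 0, 0],
    [0, 0, 0],
    [0, 0, 0],
    [0, 0, 0],
    [0, 0, 0],
    [-6.2, 1.2, 0],
    [-6.2, 1.2, 0],
    [-6.2, 1.2, 0],
    [-6.1, 1.2, 0],
    [0, 0, 0]
  ],
  "grip": [-1, -1, -1, -1, -1, -1, -1, -1, -1, -1, -1, -1]
}}

```text
clock: 20.25
tool_pos: [0.5444, 0.0005, 0.3286]
eef_rot: [0.802, 0.557, 0.154, 0.152]
contact_force: [0.9, 0.2, -2.6]
opening: 0.271
finger_force: 30.0
```

```bash
python3 g.py .03
```

```text
target [ 0.5668 -0.0034  0.2066] F [ 0.86  0.22 -2.56] F bed [-0.35  0.36 -2.66] tip in bed [0.0164 0.0076 0.1533] open 0.271 q [ 0.03  0.46 -0.27  2.11  1.    0.32 -1.46]
t 20.25 rot first: [-0.    0.01  0.  ] | 0.0 then move (new axes): [-0.0059 -0.0304  0.1203]  (old axes): [-0.0059 -0.0304  0.1203]
```

Emit:
{"method": "play_rows", "body": {
  "translation": [
    [-0.003, -0.015, 0.01],
    [-0.0029, -0.0154, 0.03],
    [0, 0, 0.04],
    [0, 0, 0.03],
    [0, 0, 0.01],
    [0, 0, 0],
    [0, 0, 0],
    [0, 0, 0]
  ],
  "delta_rot": [
    [0, 0, 0],
    [0, 0, 0],
    [0, 0, 0],
    [0, 0, 0],
    [0, 0, 0],
    [0, 0, 0],
    [0, 0, 0],
    [0, 0, 0]
  ],
  "grip": [-1, -1, -1, -1, -1, -1, -1, -1]
}}

```text
clock: 21.25
tool_pos: [0.5682, -0.0075, 0.239]
eef_rot: [0.803, 0.552, 0.159, 0.16]
contact_force: [0.9, 0.6, -1.0]
opening: 0.272
finger_force: 30.0
```

```bash
python3 g.py .008
```

```text
target [ 0.576  -0.005   0.1866] F [ 0.92  0.62 -1.03] F bed [ 0.29  0.76 -1.27] tip in bed [0.0035 0.0028 0.0616] open 0.272 q [-0.01  0.64 -0.19  2.15  1.88  0.27 -2.34]
t 21.25 rot first: [1.09 0.19 0.  ] | 1.1 then move (new axes): [ 0.0007 -0.0159  0.0505]  (old axes): [ 0.0009 -0.0169  0.0502]
```

Emit:
{"method": "play_rows", "body": {
  "translation": [
    [0, 0, 0],
    [0, 0, 0],
    [0, 0, 0]
  ],
  "delta_rot": [
    [0, 0, 8],
    [0, 0, 8],
    [0, 0, 0]
  ],
  "grip": [-1, -1, -1]
}}

```text
clock: 21.62
tool_pos: [0.5681, -0.0076, 0.2386]
eef_rot: [0.871, 0.436, 0.179, 0.136]
contact_force: [-0.1, 0.0, -1.7]
opening: 0.269
finger_force: 30.0
```

```bash
python3 g.py .03
```

```text
target [ 0.5668 -0.0034  0.2066] F [-0.14  0.02 -1.67] F bed [-0.83 -0.   -1.45] tip in bed [0.0032 0.0026 0.0612] open 0.269 q [ 0.04  0.65 -0.27  2.15  1.82  0.31 -2.55]
t 21.62 rot first: [ 1.06 -0.1  -0.  ] | 1.1 then move (new axes): [-0.0034 -0.0154  0.0282]  (old axes): [-0.0035 -0.0159  0.0279]
```

Emit:
{"method": "play_rows", "body": {
  "translation": [
    [0, 0, 0],
    [0, 0, 0],
    [0, 0, 0],
    [0, 0, 0],
    [0, 0, 0],
    [0, 0, 0],
    [0, 0, 0],
    [0, 0, 0]
  ],
  "delta_rot": [
    [0, 0, -9],
    [0, 0, -9],
    [0, 0, -9],
    [0, 0, -9],
    [0, 0, -9],
    [0, 0, -9],
    [0, 0, -9],
    [0, 0, 0]
  ],
  "grip": [-1, -1, -1, -1, -1, -1, -1, -1]
}}

```text
clock: 22.62
tool_pos: [0.568, -0.0073, 0.2383]
eef_rot: [0.515, 0.827, 0.082, 0.209]
contact_force: [0.8, -0.0, -1.4]
opening: 0.271
finger_force: 30.0
```

```bash
python3 g.py .03
```

```text
target [ 0.5668 -0.0034  0.2066] F [ 0.8  -0.05 -1.43] F bed [ 0.12  0.09 -1.63] tip in bed [0.0029 0.0029 0.0611] open 0.271 q [-0.13  0.64  0.    2.16  2.15  0.16 -1.8 ]
t 22.62 rot first: [0.55 0.89 0.  ] | 1.0 then move (new axes): [ 0.0117 -0.0101  0.028 ]  (old axes): [ 0.0122 -0.0103  0.0278]
```

Emit:
{"method": "play_rows", "body": {
  "translation": [
    [0, 0, 0],
    [0.003, -0.0025, 0],
    [0.003, -0.0025, 0],
    [0.003, -0.0025, 0.005],
    [0.0027, -0.0026, 0.005],
    [0, 0, 0.005],
    [0, 0, 0.005],
    [0, 0, 0]
  ],
  "delta_rot": [
    [0.55, 0.89, 0],
    [0, 0, 0],
    [0, 0, 0],
    [0, 0, 0],
    [0, 0, 0],
    [0, 0, 0],
    [0, 0, 0],
    [0, 0, 0]
  ],
  "grip": [-1, -1, -1, -1, -1, -1, -1, -1]
}}

```text
clock: 23.62
tool_pos: [0.5637, -0.0035, 0.2131]
eef_rot: [0.516, 0.829, 0.081, 0.2]
contact_force: [0.1, 0.8, -1.1]
opening: 0.271
finger_force: 30.0
```

```bash
python3 g.py .01
```

```text
target [ 0.5752 -0.0049  0.1884] F [ 0.13  0.79 -1.09] F bed [-0.47  0.8  -0.99] tip in bed [-0.0147  0.0069  0.0402] open 0.271 q [-0.07  0.69 -0.1   2.17  2.19  0.23 -1.84]
t 23.62 rot first: [-0.05 -0.01 -0.  ] | 0.0 then move (new axes): [0.0004 0.0004 0.0272]  (old axes): [0.0004 0.0004 0.0272]
```

Emit:
{"method": "play_rows", "body": {
  "translation": [
    [0.0004, 0.0004, 0.006],
    [0, 0, 0.008],
    [0, 0, 0.008],
    [0, 0, 0.005],
    [0, 0, 0],
    [0, 0, 0],
    [0, 0, 0]
  ],
  "delta_rot": [
    [0, 0, 0],
    [0, 0, 0],
    [0, 0, 0],
    [0, 0, 0],
    [0, 0, 0],
    [0, 0, 0],
    [0, 0, 0]
  ],
  "grip": [-1, -1, -1, -1, -1, -1, -1]
}}

```text
clock: 24.5
tool_pos: [0.5749, -0.0047, 0.1893]
eef_rot: [0.516, 0.829, 0.082, 0.2]
contact_force: [0.1, -0.3, -1.9]
opening: 0.27
finger_force: 30.0
```

```bash
cat > f.py <<'E'
from h import *
M,t=bedpose(np.load("fit.npz")["bed"]); F=[];
for i in range(8):
    r.snapshot("scene"); F.append(r.get_state()["contact_force"])
F=np.array(F)@M; print("F bed mean",F.mean(0).round(2),"sd",F.std(0).round(2))
E
python3 f.py; python3 g.py .003
python3 - <<'E'
from h import *
M,t=bedpose(np.load("fit.npz")["bed"])
g=cv2.cvtColor(r.snapshot("scene"),cv2.COLOR_BGR2GRAY).astype(np.float32)
th=np.linspace(0,2*np.pi,72,endpoint=False)
def ri(i,j):
    P=np.c_[i/1e3+.013*np.cos(th),j/1e3+.013*np.sin(th),np.full(72,.003)]@M.T+t
    u=proj("scene",P).astype(np.float32); return -cv2.remap(g,u[:,:1],u[:,1:],cv2.INTER_CUBIC).mean()
print("ring",min((ri(i,j),i,j) for i in np.arange(-22,-6,.5) for j in np.arange(0,16,.5)))
print([(np.round(M.T@(q["point"]-t),4),round(q["confidence"],2)) for q in r.look_for("scene","gauge_tip")])
E
```

```text
F bed mean [-0.36  0.09 -0.87] sd [0.17 0.58 0.43]
target [ 0.5781 -0.0054  0.1821] F [-0.01  0.29 -1.23] F bed [-0.57  0.28 -1.09] tip in bed [-0.0144  0.0077  0.0137] open 0.272 q [-0.04  0.74 -0.15  2.15  2.22  0.28 -1.86]
t 24.9 rot first: [-0.01 -0.    0.  ] | 0.0 then move (new axes): [-0.0001 -0.0002  0.0077]  (old axes): [-0.0001 -0.0002  0.0077]
ring (np.float32(-97.03805), np.float64(-14.5), np.float64(7.5))
[(array([ 0.0549, -0.0263,  0.007 ]), 0.38)]
```

Run:
```python
from h import *
p,Mt,s=cur()
A=np.mean([r.snapshot("scene").astype(float) for _ in range(4)],0).astype(np.float32)
H=np.load("hung.npy"); g=cv2.cvtColor(A,cv2.COLOR_BGR2GRAY); h=cv2.cvtColor(H,cv2.COLOR_BGR2GRAY)
b=proj("scene",np.array([p+Mt@[0,0,.141],p+Mt@[0,0,.05]])); d=b[1]-b[0]; d/=np.hypot(*d); n=np.array([-d[1],d[0]]); print(b,n)
k=np.arange(-8,9)
for z in (-4,-2,0,3,6,10,15,20,30):
    u=(proj("scene",p+Mt@[0,0,.141-z/1e3])[0]+k[:,None]*n).astype(np.float32)
    f=lambda I: cv2.remap(I,u[:,:1],u[:,1:],cv2.INTER_CUBIC)[:,0].astype(int)
    print(z,f(g),f(h))
```

```text
[[294.10208619 204.40187565]
 [281.8048086  184.95405109]] [ 0.84520543 -0.53444156]
-4 [ 12  14  33  56  58  46  46  59  67  65  64 101 137 121  62  27  27] [ 27  32  62 100 108  82  54  43  36  39  57 108 146 129  68  31  28]
-2 [ 13  13  28  53  61  55  56  63  74  74  84 112 131 105  52  26  26] [ 25  32  54  89 107  99  78  59  58  55  80 119 141 113  57  31  28]
0 [ 10  10  22  45  59  59  58  67  78  84  95 113 112  80  43  25  25] [ 23  29  44  74 101 107  96  82  83  81  98 120 122  87  47  30  29]
3 [15 15 19 30 48 54 58 69 84 91 97 91 76 51 28 28 25] [ 23  23  29  50  79  98 104 105 114 112 106  97  82  54  32  31  28]
6 [53 51 38 38 44 50 60 75 88 95 89 70 49 28 22 21 22] [ 34  32  26  32  48  67  81  96 105 100  81  62  48  28  25  25  25]
10 [150 141 127 107  91  68  66  78  93 102  95  79  53  40  32  31  28] [87 81 69 59 56 60 76 87 83 76 67 56 46 37 32 30 25]
15 [234 225 221 211 177 104  69  76  92 105 114 144 153 137 113 115 118] [137 131 127 123 122 130 156 182 167 162 171 172 150 131 109 110 112]
20 [237 237 239 232 186 107  71  74  88 108 146 207 227 225 218 218 219] [147 146 146 146 144 148 177 223 232 233 231 233 226 220 213 214 215]
30 [235 236 237 235 201 110  60  55  61  88 127 197 237 238 237 236 236] [144 143 145 145 142 152 195 233 233 233 232 232 232 233 232 232 232]
```

Emit:
{"method": "play_rows", "body": {
  "translation": [
    [0, 0, 0.004],
    [0, 0, 0.004],
    [0, 0, 0.002],
    [0, 0, 0],
    [0, 0, 0]
  ],
  "delta_rot": [
    [0, 0, 0],
    [0, 0, 0],
    [0, 0, 0],
    [0, 0, 0],
    [0, 0, 0]
  ],
  "grip": [-1, -1, -1, -1, -1]
}}

```text
clock: 25.82
tool_pos: [0.5791, -0.0054, 0.18]
eef_rot: [0.516, 0.829, 0.082, 0.2]
contact_force: [0.6, 0.0, -1.6]
opening: 0.274
finger_force: 30.0
```

```bash
python3 f.py; python3 g.py 0
```

```text
F bed mean [-0.13  0.09 -1.01] sd [0.44 0.31 0.82]
target [ 0.5793 -0.0056  0.1794] F [-0.38 -0.02 -0.97] F bed [-0.75 -0.09 -0.73] tip in bed [-0.0145  0.0077  0.0037] open 0.268 q [-0.02  0.76 -0.16  2.14  2.23  0.3  -1.87]
t 26.23 rot first: [-0.02 -0.01  0.  ] | 0.0 then move (new axes): [-0.0001 -0.0001  0.0007]  (old axes): [-0.0001 -0.0001  0.0007]
```

Emit:
{"method": "play_rows", "body": {
  "translation": [
    [0, 0, 0.001],
    [0, 0, 0.001],
    [0, 0, 0],
    [0, 0, 0]
  ],
  "delta_rot": [
    [0, 0, 0],
    [0, 0, 0],
    [0, 0, 0],
    [0, 0, 0]
  ],
  "grip": [-1, -1, -1, -1]
}}

```text
clock: 26.72
tool_pos: [0.58, -0.0055, 0.1783]
eef_rot: [0.516, 0.829, 0.082, 0.2]
contact_force: [-1.2, -0.4, 0.7]
opening: 0.267
finger_force: 30.0
```

```bash
python3 f.py; python3 g.py 0
```

```text
F bed mean [-0.27  0.12  1.46] sd [0.55 0.62 0.49]
target [ 0.5793 -0.0056  0.1794] F [-1.47  0.8   1.82] F bed [-0.67  0.54  2.32] tip in bed [-0.0145  0.0076  0.0017] open 0.271 q [-0.02  0.77 -0.17  2.14  2.24  0.3  -1.87]
t 27.12 rot first: [-0.02 -0.01  0.  ] | 0.0 then move (new axes): [-0.0001 -0.0001 -0.0013]  (old axes): [-0.0001 -0.0001 -0.0013]
```

Emit:
{"method": "play_rows", "body": {
  "translation": [
    [0, 0, 0.001],
    [0, 0, 0.001],
    [0, 0, 0.001],
    [0, 0, 0.0005],
    [0, 0, 0],
    [0, 0, 0]
  ],
  "delta_rot": [
    [0, 0, 0],
    [0, 0, 0],
    [0, 0, 0],
    [0, 0, 0],
    [0, 0, 0],
    [0, 0, 0]
  ],
  "grip": [-1, -1, -1, -1, -1, -1]
}}

```text
clock: 27.88
tool_pos: [0.5814, -0.0058, 0.1751]
eef_rot: [0.516, 0.829, 0.082, 0.2]
contact_force: [-0.9, 0.6, 2.3]
opening: 0.272
finger_force: 30.0
```

```bash
python3 f.py; python3 f.py; python3 g.py 0
```

```text
F bed mean [-0.44  0.55  2.78] sd [0.72 0.37 0.63]
F bed mean [-0.06  0.15  2.55] sd [0.38 0.46 0.55]
target [ 0.5793 -0.0056  0.1794] F [-1.05  0.86  2.16] F bed [-0.15  0.67  2.45] tip in bed [-0.0145  0.0077 -0.0018] open 0.27 q [-0.02  0.78 -0.17  2.14  2.24  0.31 -1.87]
t 28.68 rot first: [-0.02 -0.01  0.  ] | 0.0 then move (new axes): [-0.0001 -0.0001 -0.0048]  (old axes): [-0.0001 -0.0001 -0.0048]
```

```bash
python3 -c "
from plant import r
print(r.finish_job())"
```

```text
the job is handed in; nothing more can be done
None
```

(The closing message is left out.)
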